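# Clamp a mended plate in a slip-clutch bench press

## Task

A foot bar has just been glued back under the far end of the long stoneware plate. Keeping the plate level, set it on the cork bed of the bench press and slide it in squarely, mended end first, gently up to the steel stop. Then tighten the wing screw clockwise onto it, stop as soon as its clutch first slips, and let go, leaving the plate clamped and everything else where it was.

Things in the scene. Friction and masses are not known exactly. Their poses are not given: they have to be found in the camera images.
- press: Grey bench press, screwed down. Origin: on the vertical screw axis, at table height; +x runs from its open side to its column, z up. Base x -205 to +100, 110 wide, 12 high (mm); cork bed x -200 to +27, 84 wide, top at z 16. Column 30 x 40 at x 60 to 90, up to z 71; 28 wide arm at z 53 to 71 from it to the nut boss (radius 17, z 50 to 72) on the screw axis.
- stop: Steel stop bar across the inner end of the cork bed, 70 mm wide, rising from the base to z 30 mm. Origin: middle of the foot of the face that meets the plate, 27 mm beyond the screw axis, z 12 mm. Same axes as the press; the face looks along -x.
- wing_grip (a point): Grasp point on the press's black wing screw, on its axis, 11 mm below the wing's top; z up, x along the wing. The wing is an upright bar 40 mm long (x), 12 thick (y), 34 tall, on a hub 30 mm across, 6 high, that lies on the screw's steel collar (34 mm across). It turns clockwise (from above) to tighten and goes down with the screw, 16 mm a turn (2.55 mm/rad).
- plate_centre (a point): Centre, half-way up, of a loose, long, flat stoneware plate: 190 x 54 mm, 20 tall, 0.2 to 0.3 kg. x runs along it to the mended end, which lies away from the robot at the start; z up. Slab 9 mm thick, top 16 mm above its feet; a lip 5 wide, 4 high runs along both long edges. Grasp it across its 54 mm width, at its middle or a little behind, so that the hand clears the press.
- plate_mend (a point): Point on the plate's top over the middle of the mended foot bar (14 x 40 mm, 8 high; its twin is under the other end), 68 mm from the plate's centre along x. It lies under the press foot when the plate is against the stop.
- plate_end (a point): Middle of the plate's mended end face, 95 mm from its centre along its x, 11.5 mm above its feet.
- bowl: Pale tea bowl, 104 mm across, 58 mm tall; bystander. Origin under its centre.
- dropper: Small clear dropper bottle, 28 mm across, 65 mm tall; bystander. Origin under its centre.
- jar: Amber lacquer jar with black cap, 48 mm across, 42 mm tall; bystander. Origin under its centre.
- spatula: Wooden spatula, 170 mm long, lying flat; bystander.
- wing_hub (a point): Foot of the wing's hub, 29 mm below wing_grip, where a friction clutch joins it to the collar. Running free the screw takes 0.16 N m. When the press foot (spindle_c0, 24 mm across, 2.5 to 6 mm above a plate on the bed at the start) bears on the plate the screw stops, and the clutch slips at a steady 0.30 N m: the white marks on the hub leave the black pips (collar_c2) on the collar's rim.
Not all that is in view belongs to the job. Leave any red look-alike of the part that bears plate_centre alone.

How it is judged:
On the way, in this order (a step that is already met when the one before it is completed fails the run):
1. the plate stands on the bed, home against the stop, foot not yet on it (x of plate_end in the frame of stop above -0.004 m and y of plate_end in the frame of stop between -0.008 and 0.008 m and z of plate_centre in the frame of press below 0.029 m and contact force between spindle_c0 and plate below 1 N), for 0.2 s.
2. the foot bears on the plate and the clutch has slipped (contact force between spindle_c0 and plate above 15 N and y of collar_c2 in the frame of wing_grip below -0.0009 m), for 0.1 s.
At the end, for the whole second after the job is handed in: Plate on the bed, its mended end within 4 mm of the stop and the mend within 8 mm of the screw axis sideways, square within 0.12 rad, clamped with over 15 N; the wing has slipped on the collar by 0.055 to 0.5 rad; released, at rest (all of step 2 and x of plate_end in the frame of stop above -0.004 m and y of plate_mend in the frame of press between -0.008 and 0.008 m and angle between the x axis of plate_centre and the x axis of press, either way round below 0.12 rad and z of plate_centre in the frame of press below 0.029 m and linear speed of plate below 0.01 m/s); the robot touches nothing.
It fails at once if the wing is turned on past the first slip (more than about 0.5 rad, 30 degrees, against the collar) (y of collar_c2 in the frame of wing_grip below -0.0081 m).
It fails at once if the plate is rammed into the stop (over 25 N) (contact force between stop and plate above 25 N).
It fails at once if the plate is tipped more than 0.3 rad (angle between plate_centre's own z axis and vertical above 0.3 rad).
It fails at once if a bystander (bowl, dropper bottle, jar, spatula) is shifted by more than 30 mm (distance of any of bowl, dropper, jar, spatula from where it was at the start of the episode above 0.03 m).
It also fails if it takes over 72 s, if anything falls off the work surface, if the arm or the gripper's body presses on something with over 40 N, if the wrist force passes 120 N, or if a joint passes its speed limit or range.

## Robot

A 7-joint arm with a two-finger parallel gripper is mounted at the origin on the work surface. World frame = base frame: x ahead of the robot, y to its left, z up, the work surface at z = 0. Lengths are in m, angles in rad, forces in N, time in s.
With the tool pointing down it reaches from about 0.4 to 0.85 m from the base axis. Payload 4.5 kg.
Tool frame: the origin (TCP) lies on the centre line of the jaws, within the pads' length; the fingertips stand 14 mm ahead of it and the grasp point (between the pads) lies 5 mm behind it (r.tcp_to_tips is the z of the fingertips in the tool frame, in m); z points along the fingers, y is the direction in which the jaws open and shut (so a half turn about z gives the same grasp; the last joint's range is limited). The gripper opens to 88 mm and grips with 3 to 60 N. Pads are 18 mm wide; open, the fingers measure 123 mm over their backs; the gripper's body (75 mm by 187 mm) begins 45 mm behind the grasp point.
Start: joints at [-1.296, 0.689, -0.195, 1.565, 0.157, 0.902, -0.215], TCP at [0.149, 0.607, 0.253] pointing down, gripper open.
Joint ranges: [-3.01, 3.01], [-0.46, 2.08], [-1.47, 1.51], [0.13, 2.56], [-1, 4.14], [0.04, 2.09], [-2.66, 2.66]. Speed limits (rad/s): [2.57, 2.57, 3.14, 3.14, 3.14, 3.14, 3.14].

## Interface

Orientations are given as a unit quaternion [x, y, z, w].
In Python, from plant import r, viewer gives the robot as it stands.
- The arm moves only by the shell command python3 -m inch 'ROWS' [FORCE]. ROWS is JSON, a list of rows, each a list of 3 entries, a list of its own where there are three numbers: the closure, from 0 (fully open) to 1 (shut), then the shift along the tool's x, y, z in cm, then the turn about the tool's z in degrees. In form: [[fingers, [x, y, z], yaw], ...]. A call has 1 to 20 rows; each row is the pose to reach, as a shift and turn from the pose commanded when the call began, along the tool's axes at that moment; what a row does not reach only later rows make up. A row lasts 1/10 s, in which the tool goes at most 50 mm and 8.59 degrees, less where a joint would pass 70% of its speed; a pose out of reach is approached as far as the arm can. A call with a gripper value outside its range is refused whole. The fingers move at their own pace and stop on an object; FORCE is the grip in N (left out, the last holds). Time passes only in rows, so rows that repeat a pose let the fingers close. It gives the time, the measured TCP pose, the force and the opening at its end, in the units of the state.
- r.get_state(): the state, without advancing time (a new reading comes with each control period).
- viewer.snapshot(name): name is "scene" or "side" or "wrist"; returns the picture (384x512x3 uint8, red, green, blue); there is no depth.
- viewer.camera_params(name): a dict with "intrinsics" (3x3 intrinsics, pixels), "world_to_cam" (4x4, takes a point from world to camera coordinates). Camera axes: x right, y up, looking along -z (the intrinsics and any distortion apply to the point x, -y, -z); pixel columns grow to the right and rows downward; lengths in m; the calibration is good to about 2 mm. A picture is of the moment at which its call begins: read the wrist's pose just before it. camera_params takes no time and is no camera call; for the wrist camera it gives the pose at the moment of the call.
- r.finish_job(): hands the job in, once; it reports no verdict.
Trained networks look in the newest picture that a camera, given by its name, has taken for a name from the list of things; names that differ only in an ending like _2 or _b are one class to them, and where a whole thing is asked for, a point or a joint stands for the part that bears it (a point fixed in the world has none). Each returns a list of dicts, best first, with "p" (0 to 1); they miss things now and then, are a little off and sometimes report something else, mostly with a low value. They report only what shows in the picture. A call takes as long as a camera call. They do not tell look-alikes from the thing itself.
- viewer.outline_of(camera, name): "pixels" (384x512 bool, what is visible of it) and "bbox" ([left, top, width, height] in pixels, round what is visible of it).
The state is a dict: "clock": time; "q": joint angles; "qd": joint speeds; "joint_torque": joint torques, N m; "tool_pos": TCP position; "eef_rot": TCP orientation; "contact_force": force on the tool from outside, world axes, zero at the start; "moment": the same for the moment, N m; "opening": opening from 0.0 (shut) to 1.0 (fully open).
Only numpy, scipy, OpenCV 4.12 (cv2) and the standard library are available. Lean on these libraries where they do the work, as an engineer would, in place of code of your own. Each camera call takes 0.05 s, during which the arm holds its last target.

## Working session

There is one attempt and no reset: what is moved stays moved. The work goes in short steps, Python scripts to look and compute and a shell command to move; the robot and the scene stay as the last step left them, time stands still between calls to the robot, and variables do not carry over. Pictures are saved under pics/ and viewed, and the job is handed in when it is done.

```bash
ls; mkdir -p pics; python3 - <<'E'
from plant import r, viewer
import cv2
s=r.get_state(); print(s['clock'],s['tool_pos'],s['eef_rot'],s['opening'],s['contact_force'])
for n in ['scene','side','wrist']:
    im=viewer.snapshot(n); cv2.imwrite(f'pics/{n}0.png',im[:,:,::-1])
    p=viewer.camera_params(n); print(n,p)
E
```

```text
pics
0.0 [0.14895525 0.60638978 0.25191106] [ 1.20053959e-01  9.92766958e-01 -9.00924396e-04 -4.24581521e-05] 1.0023578701593483 [-0.02298868  0.30981859  1.24714252]
scene {'intrinsics': array([[397.60608329,   0.        , 256.36561707],
       [  0.        , 397.60608329, 201.50368205],
       [  0.        ,   0.        ,   1.        ]]), 'world_to_cam': array([[ 0.25366835,  0.96725052,  0.00887684, -0.14264548],
       [-0.59727166,  0.14940696,  0.78800008,  0.19599594],
       [ 0.76086723, -0.20519257,  0.61561114, -1.80270731],
       [ 0.        ,  0.        ,  0.        ,  1.        ]])}
side {'intrinsics': array([[351.12577826,   0.        , 251.28829668],
       [  0.        , 351.12577826, 190.77653156],
       [  0.        ,   0.        ,   1.        ]]), 'world_to_cam': array([[ 0.96814065, -0.24927836, -0.02374826, -0.46341003],
       [ 0.1642378 ,  0.56053514,  0.81168116, -0.18821128],
       [-0.18902282, -0.78972189,  0.58361778, -0.95863896],
       [ 0.        ,  0.        ,  0.        ,  1.        ]])}
wrist {'intrinsics': array([[323.9974628 ,   0.        , 257.98288121],
       [  0.        , 323.9974628 , 195.88143345],
       [  0.        ,   0.        ,   1.        ]]), 'world_to_cam': array([[ 2.38787790e-01,  9.71071529e-01, -6.91088159e-04,
        -6.24304083e-01],
       [-9.27451287e-01,  2.27850495e-01, -2.96510139e-01,
         4.09942307e-02],
       [-2.87775089e-01,  7.14439515e-02,  9.55029455e-01,
        -3.89741360e-01],
       [ 0.00000000e+00,  0.00000000e+00,  0.00000000e+00,
         1.00000000e+00]])}
```

View pics/scene0.png

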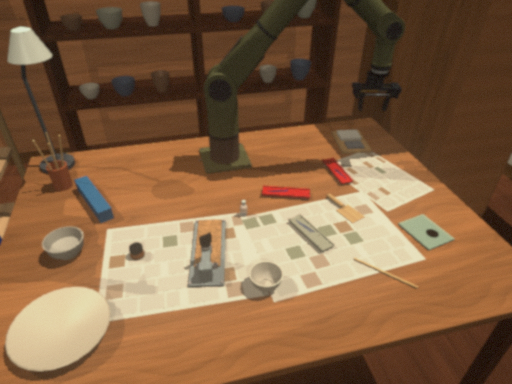

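View pics/side0.png

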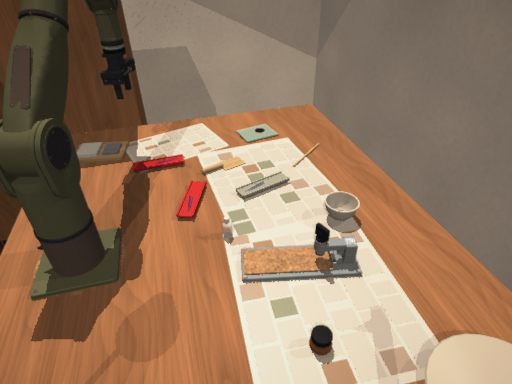

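View pics/wrist0.png

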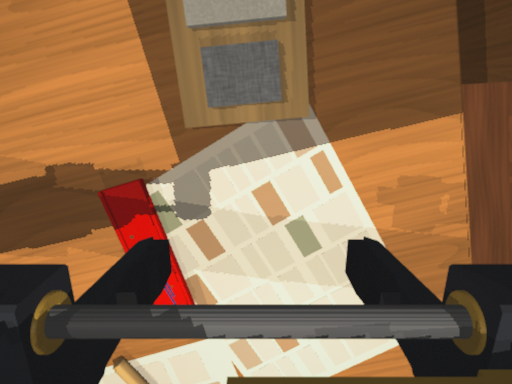

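```bash
cat > h.py <<'E'
import numpy as np, cv2
from scipy.optimize import minimize
from scipy.spatial.transform import Rotation as R
def proj(P,cp):
    P=np.atleast_2d(P); c=P@cp['world_to_cam'][:3,:3].T+cp['world_to_cam'][:3,3]
    c=c*[1,-1,-1]; u=c@cp['intrinsics'].T; return u[:,:2]/u[:,2:]
def ray(px,cp):
    K=cp['intrinsics'];W=cp['world_to_cam']
    d=np.linalg.inv(K)@[px[0],px[1],1]; d=d*[1,-1,-1]
    return -W[:3,:3].T@W[:3,3], W[:3,:3].T@d
def onz(px,cp,z):
    o,d=ray(px,cp); return o+d*(z-o[2])/d[2]
def box(x0,x1,w,z0,z1):
    return np.array([[x,y,z] for x in(x0,x1) for y in(-w/2,w/2) for z in(z0,z1)])
def tf(P,x,y,a):
    c,s=np.cos(a),np.sin(a); return np.c_[x+c*P[:,0]-s*P[:,1], y+s*P[:,0]+c*P[:,1], P[:,2]]
def render(boxes,pose,cp,S=4):
    m=np.zeros((384*S,512*S),np.uint8)
    for b in boxes:
        h=cv2.convexHull(((proj(tf(b,*pose),cp)+.5)*S).astype(np.float32))
        cv2.fillConvexPoly(m,np.round(h).astype(np.int32),255)
    return cv2.resize(m,(512,384),interpolation=cv2.INTER_AREA)/255.
def fit(boxes,masks,p0,ign=None):
    def cost(p): return sum(np.abs(render(boxes,p,cp)-m).sum()/m.sum() for m,cp in masks)
    best=None
    for da in (0,.1,-.1):
        q=minimize(cost,[p0[0],p0[1],p0[2]+da],method='Nelder-Mead',options=dict(initial_simplex=np.array([[0,0,0],[.02,0,0],[0,.02,0],[0,0,.15]])+[p0[0],p0[1],p0[2]+da],xatol=1e-4,fatol=1e-4))
        if best is None or q.fun<best.fun: best=q
    return best
PLATE=[box(-.095,.095,.054,.007,.016),box(-.095,.095,.054,.007,.020)]
PRESS=[box(-.205,.1,.11,0,.012),box(-.2,.027,.084,.012,.016),box(.06,.09,.04,.012,.071),box(0,.06,.028,.053,.071),box(.027,.04,.07,.012,.03)]
E
python3 - <<'E'
from plant import r, viewer
from h import *
import pickle
M={}
for n in ['scene','side']:
    im=viewer.snapshot(n); M[n]=(im,viewer.camera_params(n))
    for t in ['plate_centre','press','bowl','dropper','jar','spatula','wing_grip','stop']:
        o=viewer.outline_of(n,t); M[n,t]=o
        print(n,t,[(round(d['p'],2),list(d['bbox'])) for d in o[:4]])
pickle.dump(M,open('M.pkl','wb'))
E
```

```text
scene plate_centre [(0.81, [320.8, 154.5, 32.5, 30.0]), (0.6, [292.0, 211.2, 44.0, 41.1]), (0.58, [263.7, 185.6, 44.7, 15.0])]
scene press [(0.6, [190.7, 218.5, 36.1, 69.2])]
scene bowl [(0.73, [247.5, 258.2, 41.0, 35.0])]
scene dropper [(0.53, [240.3, 203.4, 8.6, 13.6])]
scene jar [(0.54, [126.5, 244.3, 20.1, 15.4])]
scene spatula [(0.87, [325.4, 195.1, 37.8, 29.6]), (0.56, [196.0, 233.9, 17.5, 10.5])]
scene wing_grip [(0.7, [197.9, 233.3, 14.1, 15.3])]
scene stop [(0.63, [192.9, 262.0, 21.9, 7.2]), (0.44, [289.0, 212.4, 47.8, 37.1])]
side plate_centre [(0.98, [135.9, 154.2, 46.4, 19.1]), (0.89, [176.9, 178.0, 33.3, 40.2]), (0.79, [235.5, 169.8, 55.5, 29.5]), (0.36, [310.4, 324.6, 21.6, 29.4])]
side press [(0.96, [239.9, 224.3, 122.9, 59.3]), (0.54, [235.8, 173.0, 54.4, 23.8]), (0.52, [327.3, 251.6, 14.0, 15.9])]
side bowl [(0.69, [326.5, 193.5, 34.1, 26.8])]
side dropper [(0.74, [221.3, 217.5, 9.2, 20.2])]
side jar [(0.69, [310.7, 325.5, 21.9, 27.6]), (0.5, [325.4, 191.1, 34.1, 28.7]), (0.4, [315.4, 225.0, 13.3, 18.4])]
side spatula [(0.52, [202.6, 155.6, 42.7, 15.7])]
side wing_grip [(0.69, [317.5, 224.0, 13.9, 16.4])]
side stop [(0.68, [327.1, 253.0, 11.6, 16.6])]
```

```bash
python3 - <<'E'
from h import *
import pickle
M=pickle.load(open('M.pkl','rb'))
S=[('scene',1),('side',2)]
mk=[(M[n,'plate_centre'][i]['pixels'].astype(float),M[n][1]) for n,i in S]
for n,i in S:
    ys,xs=np.nonzero(M[n,'plate_centre'][i]['pixels']); print(n,onz((xs.mean(),ys.mean()),M[n][1],.013), xs.size)
c=np.mean([onz(np.argwhere(M[n,'plate_centre'][i]['pixels']).mean(0)[::-1],M[n][1],.013) for n,i in S],0)
for a in(0,.8,-.8):
    q=fit(PLATE,mk,[c[0],c[1],a]); print('plate',q.x,q.fun)
qs=[]
mk=[(M[n,'press'][0]['pixels'].astype(float),M[n][1]) for n in('scene','side')]
for n in('scene','side'):
    print(n,'press',onz(np.argwhere(M[n,'press'][0]['pixels']).mean(0)[::-1],M[n][1],.013))
    for t in ['bowl','dropper','jar','spatula','wing_grip','stop']:
        z={'bowl':.03,'dropper':.03,'jar':.02,'spatula':.005,'wing_grip':.1,'stop':.025}[t]
        if M[n,t]: print(t,onz(np.argwhere(M[n,t][0]['pixels']).mean(0)[::-1],M[n][1],z))
for a in(0,.3,-.3):
    q=fit(PRESS,mk,[.62,-.1,a]); print('press',q.x,q.fun)
for n,b in(('scene',(170,180,180,120)),('side',(200,140,180,140))):
    x,y,w,h=b; cv2.imwrite(f'pics/crop_{n}.png',cv2.resize(M[n][0][y:y+h,x:x+w,::-1],None,fx=4,fy=4,interpolation=cv2.INTER_CUBIC))
E
```

```text
scene [0.5775108  0.19507404 0.013     ] 620
side [0.56761099 0.19237978 0.013     ] 659
plate [0.56981391 0.19327711 0.31168486] 0.21329921228856713
plate [0.57118286 0.19360911 0.31303813] 0.21300084750724413
plate [0.56973892 0.19338063 0.3133013 ] 0.21139592985365863
scene press [ 0.5925493  -0.17211859  0.013     ]
bowl [ 0.74202502 -0.01722123  0.03      ]
dropper [ 0.41074723 -0.01019471  0.03      ]
jar [ 0.52659057 -0.39960458  0.02      ]
spatula [0.47979166 0.37263295 0.005     ]
wing_grip [ 0.61550758 -0.17889701  0.1       ]
stop [ 0.65489939 -0.17678565  0.025     ]
side press [ 0.5737303  -0.17162569  0.013     ]
bowl [ 0.76339225 -0.00742388  0.03      ]
dropper [ 0.40352914 -0.01279739  0.03      ]
jar [ 0.52594976 -0.39961169  0.02      ]
spatula [0.46685046 0.36924559 0.005     ]
wing_grip [ 0.61775526 -0.17676     0.1       ]
stop [ 0.644402   -0.19930217  0.025     ]
press [ 0.61617037 -0.17844581 -0.20748517] 0.12454205424004647
press [ 0.61634468 -0.17821196 -0.2105121 ] 0.1247544531526772
press [ 0.61590544 -0.17816423 -0.21118963] 0.12414291135331529
```

View pics/crop_scene.png

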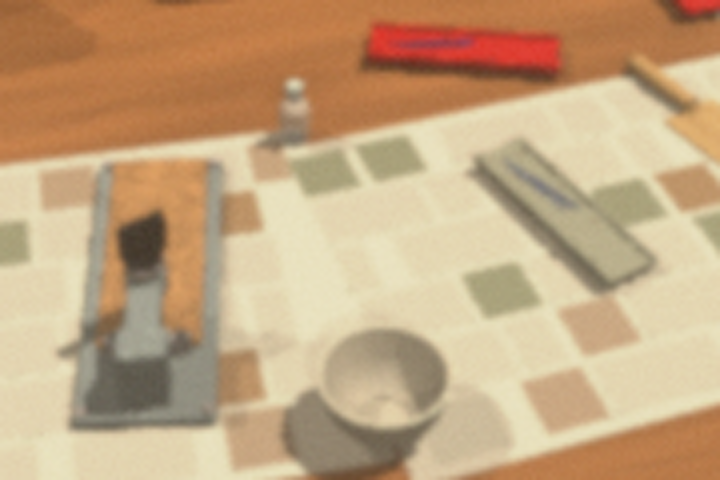

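View pics/crop_side.png

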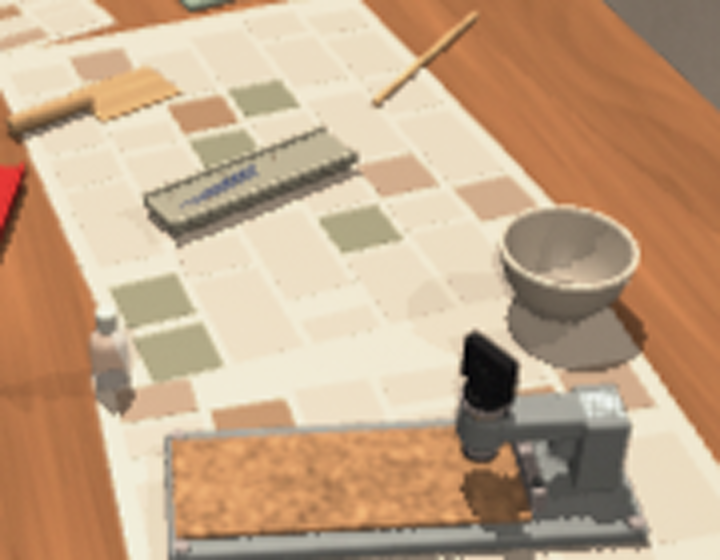

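The grey plate at scene (314,232) is the one. The items at scene (337,170) and (286,193) are its red look-alikes, and the crop shows it as grey-green with lips. Next I'll look at the press with the wrist camera, then at the plate.

```bash
python3 -m inch '[[0,[-48,-29,-3],-2],[0,[-48,-29,-3],-2],[0,[-48,-29,-3],-2],[0,[-48,-29,-3],-2],[0,[-48,-29,-3],-2],[0,[-48,-29,-3],-2],[0,[-48,-29,-3],-2],[0,[-48,-29,-3],-2],[0,[-48,-29,-3],-2],[0,[-48,-29,-3],-2],[0,[-48,-29,-3],-2],[0,[-50,-65,-3],-2],[0,[-50,-65,-3],-2],[0,[-50,-65,-3],-2],[0,[-50,-65,-3],-2],[0,[-50,-65,-3],-2],[0,[-50,-65,-3],-2],[0,[-50,-65,-3],-2],[0,[-50,-65,-3],-2],[0,[-50,-65,-3],-2]]'; python3 - <<'E'
from plant import r, viewer
from h import *
import pickle
s=r.get_state(); print(s['clock'],s['q'],s['qd'])
W={}
cp=viewer.camera_params('wrist'); im=viewer.snapshot('wrist'); W['wrist']=(im,cp)
for t in ['press','wing_grip','stop']:
    o=viewer.outline_of('wrist',t); W['wrist',t]=o
    print(t,[(round(d['p'],2),list(d['bbox'])) for d in o[:4]])
pickle.dump(W,open('W1.pkl','wb'))
cv2.imwrite('pics/w1.png',im[:,:,::-1])
E
```

```text
clock: 3.05
tool_pos: [0.4787, -0.1473, 0.2826]
eef_rot: [0.106, 0.994, -0.001, -0.0]
contact_force: [0.5, 0.2, -0.6]
opening: 1.002
3.05 [ 0.39330147  0.49394854 -0.28781256  1.89227836  0.19441679  0.78239307
  1.35743464] [-0.06828416 -0.00185013 -0.06854388  0.00459093 -0.02234585 -0.0083766
 -0.03345401]
press [(0.92, [212.9, 109.8, 85.5, 236.2])]
wing_grip [(0.59, [241.5, 283.7, 33.2, 20.0])]
stop [(0.77, [231.1, 279.7, 54.5, 14.9]), (0.58, [356.8, 334.9, 54.1, 40.2])]
```

View pics/w1.png

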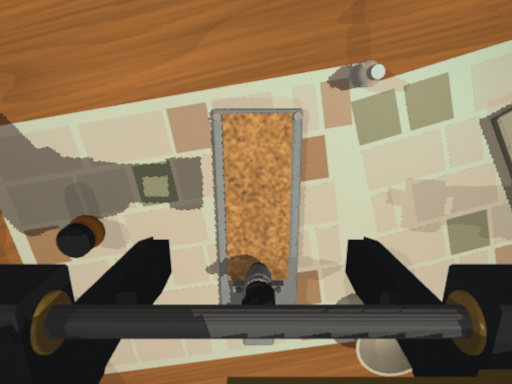

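```bash
python3 - <<'E'
from h import *
import pickle
W=pickle.load(open('W1.pkl','rb')); M=pickle.load(open('M.pkl','rb'))
im,cp=W['wrist']
m=W['wrist','press'][0]['pixels'].astype(float)
clip=slice(0,270)
def cost(p): return np.abs(render(PRESS[:1],p,cp)-m)[clip].sum()/m[clip].sum()
for p0 in([.616,-.178,-.21],[.61,-.17,-.18]):
    q=minimize(cost,p0,method='Nelder-Mead',options=dict(initial_simplex=np.array([[0,0,0],[.01,0,0],[0,.01,0],[0,0,.05]])+p0,xatol=1e-4,fatol=1e-4)); print('wrist',q.x,q.fun)
v=im.copy()
def draw(v,p,cp,b,col):
    h=cv2.convexHull(proj(tf(b,*p),cp).astype(np.float32)); cv2.polylines(v,[np.round(h*4).astype(np.int32)],True,col,1,cv2.LINE_AA,2)
big=cv2.resize(im,None,fx=3,fy=3,interpolation=cv2.INTER_CUBIC)
class C: pass
def d3(big,p,b,col):
    h=cv2.convexHull(((proj(tf(b,*p),cp)+.5)*3).astype(np.float32)); cv2.polylines(big,[np.round(h).astype(np.int32)],True,col,1)
for b in PRESS: d3(big,q.x,b,(0,0,255))
for b in PRESS[:1]: d3(big,[.6161,-.1783,-.2105],b,(255,0,255))
cv2.imwrite('pics/w1fit.png',big[270:870,450:1050,::-1])
for n in('scene','side'):
    c2=M[n][1]; print(n,proj(tf(np.array([[-.205,.055,.012],[-.205,-.055,.012],[.1,-.055,.012],[.1,.055,.012]]),*q.x),c2).round(1).tolist())
E
```

```text
wrist [ 0.61911684 -0.17934773 -0.21031355] 0.023288733675288296
wrist [ 0.61901616 -0.17941232 -0.20921763] 0.02345694641492961
scene [[225.2, 219.0], [194.9, 219.7], [187.4, 285.2], [223.7, 284.0]]
side [[241.6, 246.8], [242.5, 278.1], [363.5, 272.2], [351.5, 241.6]]
```

View pics/w1fit.png

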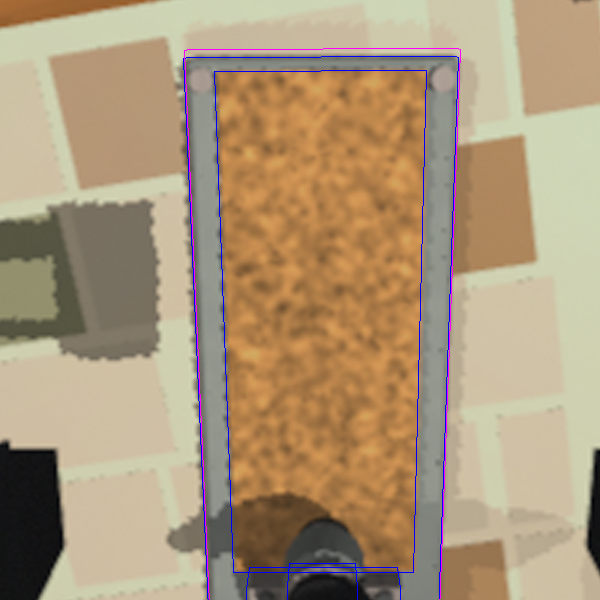

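```bash
python3 -m inch '[[0,[-0.6,34.6,4],-30],[0,[-0.6,34.6,4],-30],[0,[-0.6,34.6,4],-30],[0,[-0.6,34.6,4],-30],[0,[-0.6,34.6,4],-30],[0,[-0.6,34.6,4],-30],[0,[-0.6,34.6,4],-30],[0,[-0.6,34.6,4],-30],[0,[-0.6,34.6,4],-30],[0,[-0.6,34.6,4],-30],[0,[-0.6,34.6,4],-30]]'; python3 - <<'E'
from plant import r, viewer
from h import *
import pickle
W={}
cp=viewer.camera_params('wrist'); im=viewer.snapshot('wrist'); W['wrist']=(im,cp)
for t in ['plate_centre']:
    o=viewer.outline_of('wrist',t); W['wrist',t]=o
    print(t,[(round(d['p'],2),list(d['bbox'])) for d in o[:4]])
pickle.dump(W,open('W2.pkl','wb'))
cv2.imwrite('pics/w2.png',im[:,:,::-1])
s=r.get_state(); print(s['clock'],s['q'])
E
```

```text
clock: 4.35
tool_pos: [0.5562, 0.1925, 0.2428]
eef_rot: [-0.157, 0.988, -0.001, -0.0]
contact_force: [-0.2, -0.4, -0.4]
opening: 0.995
plate_centre [(0.94, [231.1, 96.7, 49.7, 161.0]), (0.6, [347.9, 3.7, 53.9, 24.3])]
4.45 [-0.18895349  0.66942949 -0.38569714  1.68362538  0.316571    0.85073621
  1.17662689]
```

View pics/w2.png

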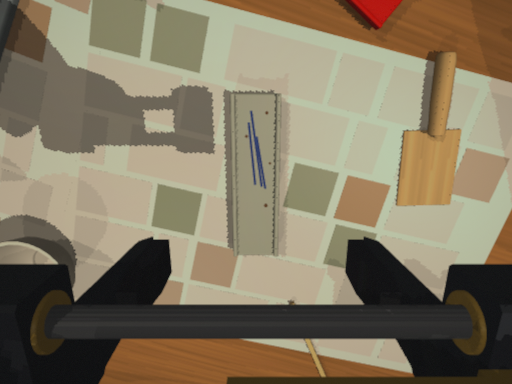

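```bash
python3 - <<'E'
from h import *
import pickle
W=pickle.load(open('W2.pkl','rb'))
im,cp=W['wrist']
m=W['wrist','plate_centre'][0]['pixels'].astype(float)
q=fit(PLATE,[(m,cp)],[.57,.1935,.312]); print(q.x,q.fun)
for n,px in zip('abcd',[(231.5,92.5),(280,93.5),(278.5,255),(234,254)]): print(n,onz(px,cp,.020))
def d3(big,p,b,col,o,s):
    h=cv2.convexHull(((proj(tf(b,*p),cp)+.5-o)*s).astype(np.float32)); cv2.polylines(big,[np.round(h).astype(np.int32)],True,col,1)
big=cv2.resize(im[80:270,190:320],None,fx=3,fy=3,interpolation=cv2.INTER_CUBIC)
d3(big,q.x,PLATE[1],(255,0,0),[190,80],3)
cv2.imwrite('pics/w2fit.png',big[:,:,::-1])
E
```

```text
[0.57235984 0.19320834 0.30994372] 0.030691820059627378
a [0.48963242 0.14119445 0.02      ]
b [0.47486786 0.18960957 0.02      ]
c [0.65211139 0.24953784 0.02      ]
d [0.66763529 0.19776062 0.02      ]
```

View pics/w2fit.png

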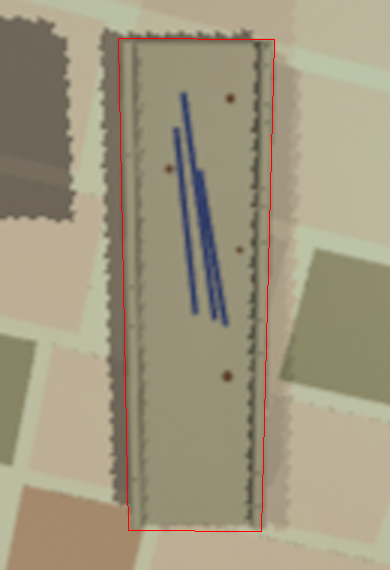

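```bash
python3 -m inch '[[0,[0,-0.4,5],0],[0,[0,-0.4,10],0],[0,[0,-0.4,14],0],[0,[0,-0.4,18],0],[0,[0,-0.4,21],0],[0,[0,-0.4,22.3],0],[0,[0,-0.4,22.3],0],[0,[0,-0.4,22.3],0]]' 30; python3 - <<'E'
from plant import r, viewer
import cv2
im=viewer.snapshot('wrist');cv2.imwrite('pics/w3.png',im[:,:,::-1])
E
```

```text
clock: 5.25
tool_pos: [0.5583, 0.1903, 0.0209]
eef_rot: [-0.158, 0.987, 0.0, 0.001]
contact_force: [0.2, 0.7, 0.2]
opening: 1.006
```

View pics/w3.png

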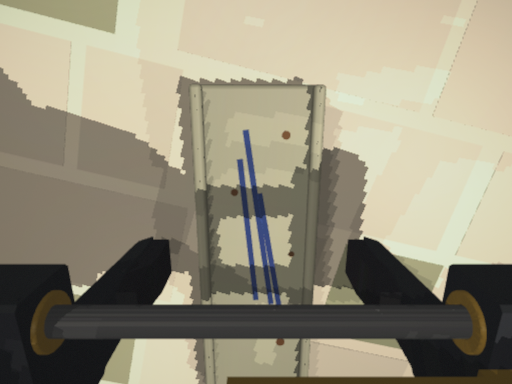

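```bash
python3 -m inch '[[0,[0,0,0.2],0],[1,[0,0,0.2],0],[1,[0,0,0.2],0],[1,[0,0,0.2],0],[1,[0,0,0.2],0],[1,[0,0,0.2],0],[1,[0,0,0.2],0],[1,[0,0,0.2],0]]' 30
```

```text
clock: 6.1
tool_pos: [0.5575, 0.1901, 0.0178]
eef_rot: [-0.158, 0.987, -0.0, 0.0]
contact_force: [0.5, -0.3, 2.1]
opening: 0.608
```

```bash
python3 -m inch '[[1,[0,0,-1],0],[1,[0,0,-4],0],[1,[0,0,-7],0],[1,[0,0,-10],0],[1,[0.5,-0.8,-10.2],1],[1,[2,-3.2,-10.2],4],[1,[4,-6.5,-10.2],7],[1,[6,-9.8,-10.2],10],[1,[8,-13,-10.2],13],[1,[10,-16.3,-10.2],17],[1,[12,-19.5,-10.2],20],[1,[14,-22.8,-10.2],23],[1,[16,-26,-10.2],26],[1,[17.4,-28.4,-10.2],29],[1,[18,-29.4,-10.2],30],[1,[18.2,-29.7,-10.2],30.2],[1,[18.2,-29.7,-10.2],30.2],[1,[18.2,-29.7,-10.2],30.2]]'; python3 - <<'E'
from plant import r, viewer
import cv2,pickle
W={}
W['s']=r.get_state()
cp=viewer.camera_params('wrist'); im=viewer.snapshot('wrist');cv2.imwrite('pics/w4.png',im[:,:,::-1])
W['wrist']=(im,cp); W['o']=viewer.outline_of('wrist','plate_centre'); print([(o['p'],o['bbox']) for o in W['o']])
im=viewer.snapshot('side');cv2.imwrite('pics/s4.png',im[:,:,::-1])
W['side']=(im,viewer.camera_params('side'));W['os']=viewer.outline_of('side','plate_centre');print([(o['p'],o['bbox']) for o in W['os']])
pickle.dump(W,open('W4.pkl','wb'))
E
```

```text
clock: 7.9
tool_pos: [0.4779, -0.1468, 0.1196]
eef_rot: [0.103, 0.995, 0.001, 0.0]
contact_force: [-0.3, 0.5, -2.4]
opening: 0.609
[]
[(0.96, [229.0, 222.1, 83.9, 20.1]), (0.88, [136.0, 155.2, 46.5, 17.8]), (0.85, [179.2, 179.6, 30.0, 39.6])]
```

View pics/w4.png

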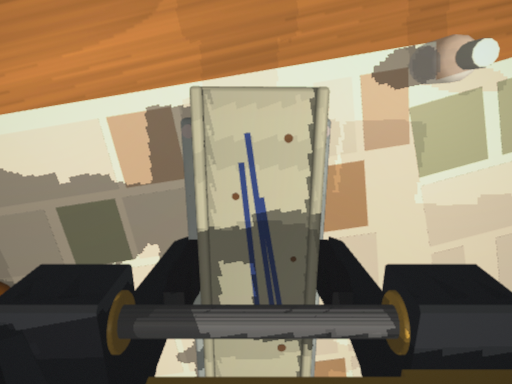

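View pics/s4.png

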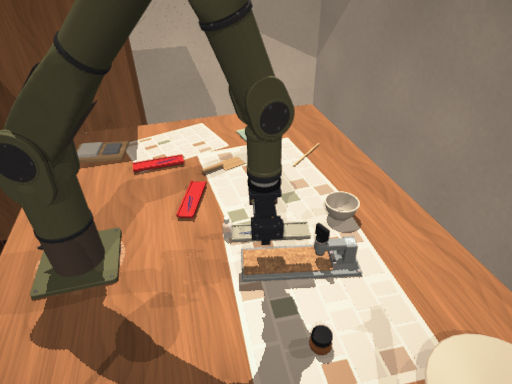

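```bash
python3 - <<'E'
from h import *
import pickle
W=pickle.load(open('W4.pkl','rb')); s=W['s']; im,cp=W['wrist']
T=s['tool_pos'];Rm=R.from_quat(s['eef_rot']).as_matrix(); print(T,Rm.round(4).tolist())
P=np.array([[-.095,y,z] for y in(-.027,.027) for z in(.02,.007)])
# plate frame in tool: plate x=-tool x, plate y= tool y, z=-tool z ; feet at +.0178
for off in(.0149,):
    Q=np.c_[-(P[:,0]+off),P[:,1],.0178-P[:,2]]@Rm.T+T
    print(P[:,1:].tolist(),proj(Q,cp).round(1).tolist())
# press open-end corners
print(proj(tf(np.array([[-.205,.055,.012],[-.205,-.055,.012]]),.619,-.1794,-.2098),cp).round(1))
cv2.imwrite('pics/w4c.png',cv2.resize(im[70:220,160:360,::-1],None,fx=4,fy=4,interpolation=cv2.INTER_CUBIC))
E
```

```text
[ 0.47794326 -0.1467513   0.11960638] [[-0.9788, 0.2047, 0.0005], [0.2047, 0.9788, 0.0016], [-0.0002, 0.0016, -1.0]]
[[-0.027, 0.02], [-0.027, 0.007], [0.027, 0.02], [0.027, 0.007]] [[186.8, 84.7], [193.4, 85.6], [329.5, 84.6], [322.9, 85.6]]
[[330.8 118.8]
 [178.1 118.3]]
```

View pics/w4c.png

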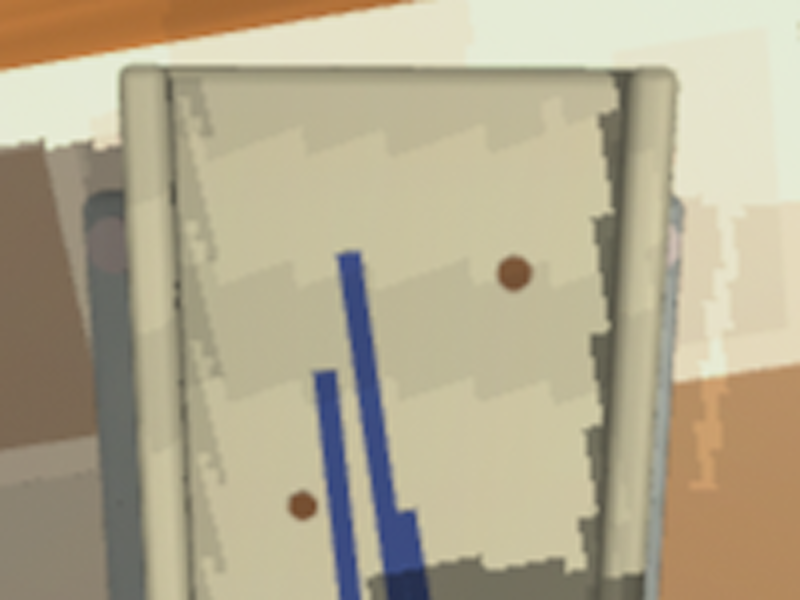

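```bash
python3 -m inch '[[1,[0,-0.2,1],0],[1,[0,-0.25,3],0],[1,[0,-0.25,5],0],[1,[0,-0.25,7],0],[1,[0,-0.25,8],0],[1,[0,-0.25,8.3],0],[1,[-0.5,-0.25,8.3],0],[1,[-1.2,-0.25,8.3],0],[1,[-1.2,-0.25,8.4],0],[1,[-1.2,-0.25,8.4],0]]'; python3 - <<'E'
from plant import r, viewer
import cv2
im=viewer.snapshot('wrist');cv2.imwrite('pics/w5.png',im[:,:,::-1])
im=viewer.snapshot('side');cv2.imwrite('pics/s5.png',cv2.resize(im[190:300,200:380,::-1],None,fx=4,fy=4,interpolation=cv2.INTER_CUBIC))
print(r.get_state()['tool_pos'],r.get_state()['contact_force'])
E
```

```text
clock: 9.1
tool_pos: [0.4892, -0.154, 0.0362]
eef_rot: [0.105, 0.995, 0.0, 0.001]
contact_force: [-0.4, 0.0, -2.4]
opening: 0.607
[ 0.48849085 -0.15382958  0.03602557] [-0.74570319  0.40269314 -2.72841276]
```

View pics/w5.png

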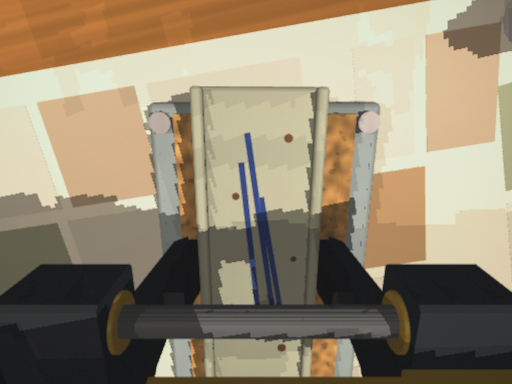

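View pics/s5.png

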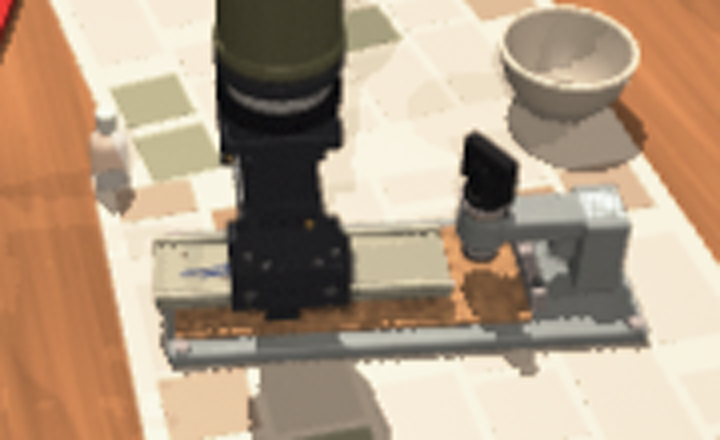

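```bash
python3 -m inch '[[1,[0,0.1,0.1],0],[1,[0,0.2,0.15],0],[1,[0,0.2,0.2],0],[1,[0,0.2,0.25],0],[1,[0,0.2,0.25],0]]'; python3 -m inch '[[1,[0,0,0.05],0],[1,[0,0,0.05],0]]'
```

```text
clock: 9.7
tool_pos: [0.4889, -0.1514, 0.0338]
eef_rot: [0.104, 0.995, 0.0, 0.0]
contact_force: [-0.5, 0.8, 3.0]
opening: 0.61
clock: 9.9
tool_pos: [0.489, -0.1514, 0.0337]
eef_rot: [0.104, 0.995, 0.0, 0.0]
contact_force: [-2.2, 2.2, 10.3]
opening: 0.608
```

```bash
python3 -m inch '[[1,[-0.3,0,-0.05],0],[1,[-0.9,0,-0.05],0],[1,[-1.5,0,-0.05],0],[1,[-2.1,0,-0.05],0],[1,[-2.7,0,-0.05],0],[1,[-3.3,0,-0.05],0],[1,[-3.8,0,-0.05],0],[1,[-4,0,-0.05],0],[1,[-4,0,-0.05],0]]'; python3 - <<'E'
from plant import r, viewer
import cv2
im=viewer.snapshot('wrist');cv2.imwrite('pics/w6.png',im[:,:,::-1])
im=viewer.snapshot('side');cv2.imwrite('pics/s6.png',cv2.resize(im[190:300,200:380,::-1],None,fx=4,fy=4,interpolation=cv2.INTER_CUBIC))
print(r.get_state()['tool_pos'],r.get_state()['contact_force'])
E
```

```text
clock: 10.8
tool_pos: [0.5262, -0.1602, 0.0338]
eef_rot: [0.105, 0.995, -0.0, -0.002]
contact_force: [-5.3, 1.6, 8.8]
opening: 0.611
[ 0.52616038 -0.16016898  0.03374216] [-3.99630416  0.61535719  8.06376509]
```

View pics/w6.png

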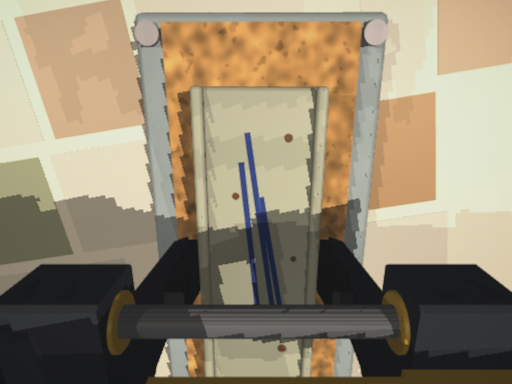

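View pics/s6.png

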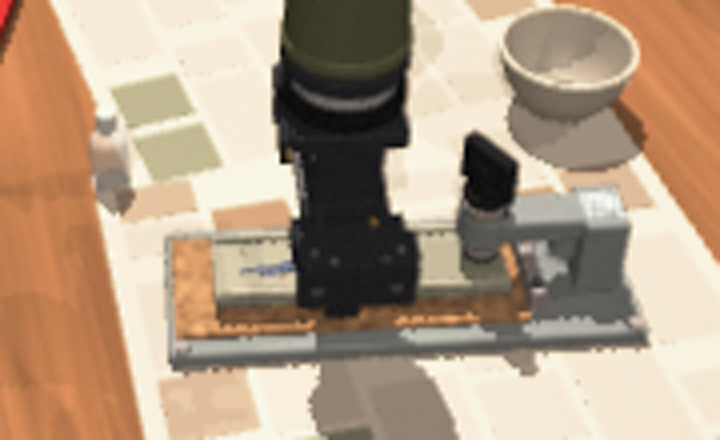

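```bash
python3 -m inch '[[1,[-0.3,0,-0.03],0],[1,[-0.6,0,-0.03],0],[1,[-0.8,0,-0.03],0],[1,[-0.9,0,-0.03],0],[1,[-0.9,0,-0.03],0]]'; for i in 1 ; do python3 -m inch '[[1,[-0.05,0,0],0],[1,[-0.1,0,0],0]]'; python3 -m inch '[[1,[-0.05,0,0],0],[1,[-0.1,0,0],0]]'; done
```

```text
clock: 11.4
tool_pos: [0.5357, -0.162, 0.0338]
eef_rot: [0.105, 0.995, -0.0, -0.001]
contact_force: [-4.8, 1.7, 6.5]
opening: 0.61
clock: 11.6
tool_pos: [0.5359, -0.1621, 0.0338]
eef_rot: [0.105, 0.995, -0.0, -0.002]
contact_force: [-5.4, 1.1, 7.6]
opening: 0.607
clock: 11.8
tool_pos: [0.5368, -0.1623, 0.0337]
eef_rot: [0.105, 0.995, -0.0, -0.002]
contact_force: [-6.6, 1.6, 8.6]
opening: 0.61
```

```bash
python3 -m inch '[[1,[-0.05,0,-0.02],0],[1,[-0.1,0,-0.02],0]]'; python3 -m inch '[[1,[-0.05,0,0],0],[1,[-0.05,0,0],0]]'; python3 -m inch '[[1,[-0.05,0,0],0],[1,[-0.05,0,0],0]]'
```

```text
clock: 12.0
tool_pos: [0.5369, -0.1623, 0.0338]
eef_rot: [0.105, 0.995, -0.0, -0.003]
contact_force: [-7.6, 3.0, 9.3]
opening: 0.608
clock: 12.2
tool_pos: [0.5369, -0.1623, 0.0338]
eef_rot: [0.105, 0.995, -0.0, -0.004]
contact_force: [-8.6, 2.5, 9.6]
opening: 0.615
clock: 12.4
tool_pos: [0.5369, -0.1623, 0.0338]
eef_rot: [0.105, 0.995, -0.0, -0.004]
contact_force: [-9.4, 2.6, 10.9]
opening: 0.608
```

```bash
python3 -m inch '[[1,[0,0,-0.05],0],[1,[0,0,-0.05],0]]'; python3 -m inch '[[1,[0,0,-0.03],0],[1,[-0.05,0,-0.03],0]]';  python3 - <<'E'
from plant import r, viewer
import cv2
from h import *
cp=viewer.camera_params('wrist'); im=viewer.snapshot('wrist');cv2.imwrite('pics/w7.png',im[:,:,::-1])
ims=viewer.snapshot('side');cv2.imwrite('pics/s7.png',cv2.resize(ims[205:295,220:370,::-1],None,fx=5,fy=5,interpolation=cv2.INTER_CUBIC))
print(r.get_state()['tool_pos'],r.get_state()['contact_force'])
for z,x in((.036,-.163),):
    print(proj(tf(np.array([[x,-.027,z],[x,.027,z],[-.205,-.055,.012],[-.205,.055,.012]]),.619,-.1794,-.2098),cp).round(1).tolist())
E
```

```text
clock: 12.6
tool_pos: [0.5369, -0.1623, 0.0338]
eef_rot: [0.104, 0.995, -0.0, -0.004]
contact_force: [-8.1, 1.9, 6.3]
opening: 0.606
clock: 12.8
tool_pos: [0.5369, -0.1624, 0.0338]
eef_rot: [0.104, 0.995, -0.0, -0.005]
contact_force: [-9.8, 3.0, 5.7]
opening: 0.611
[ 0.53696114 -0.16235686  0.03378377] [-8.28234971  2.8751641   3.69301568]
[[188.6, 87.1], [330.2, 87.2], [126.9, -17.6], [391.8, -17.6]]
```

View pics/w7.png

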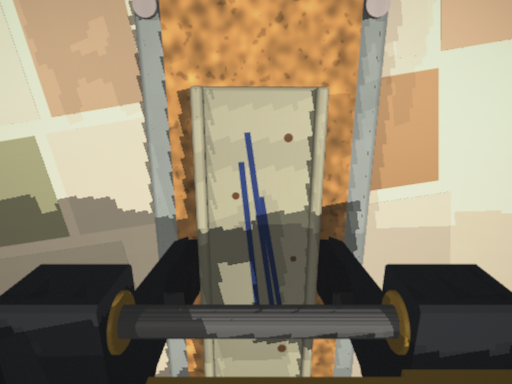

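View pics/s7.png

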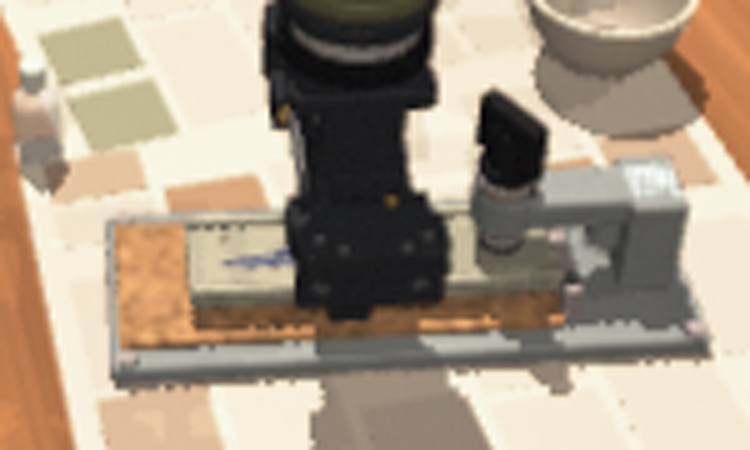

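```bash
python3 -m inch '[[1,[0.05,0,0],0],[1,[0.15,0,0],0],[1,[0.15,0,0],0],[0.1,[0.15,0,0],0],[0.1,[0.15,0,0],0],[0.1,[0.15,0,0],0],[0.1,[0.15,0,0],0],[0.1,[0.15,0,-1],0],[0.1,[0.15,0,-4],0],[0.1,[0.15,0,-9],0],[0.1,[0.15,0,-14],0],[0.1,[0.15,0,-19],0],[0.1,[4,0,-23],0],[0.1,[6,0,-23],0],[0.1,[6,0,-23],0],[0.1,[6,0,-23],0]]';  python3 - <<'E'
from plant import r, viewer
import cv2,pickle
from h import *
W={}
W['s']=r.get_state();print(W['s']['q'])
cp=viewer.camera_params('wrist'); im=viewer.snapshot('wrist');cv2.imwrite('pics/w8.png',im[:,:,::-1]); W['wrist']=(im,cp)
for t in('plate_centre','wing_grip'):
    W[t]=viewer.outline_of('wrist',t); print([(o['p'],o['bbox']) for o in W[t]])
for n in('scene','side'):
    im=viewer.snapshot(n); W[n]=(im,viewer.camera_params(n)); cv2.imwrite(f'pics/{n}8.png',im[:,:,::-1])
    W[n,'w']=viewer.outline_of(n,'wing_grip'); print(n,[(o['p'],o['bbox']) for o in W[n,'w']])
pickle.dump(W,open('W8.pkl','wb'))
im=W['scene'][0]; cv2.imwrite('pics/sc8.png',cv2.resize(im[205:295,170:270,::-1],None,fx=6,fy=6,interpolation=cv2.INTER_CUBIC))
im=W['side'][0]; cv2.imwrite('pics/s8.png',cv2.resize(im[210:290,270:370,::-1],None,fx=7,fy=7,interpolation=cv2.INTER_CUBIC))
E
```

```text
clock: 14.5
tool_pos: [0.4829, -0.1507, 0.2652]
eef_rot: [0.105, 0.995, -0.0, 0.001]
contact_force: [0.4, -0.3, -0.3]
opening: 0.904
[ 0.45022259  0.53207681 -0.37201172  1.89976892  0.27232388  0.75737031
  1.28727953]
[(0.56, [235.5, 145.9, 47.8, 145.8])]
[]
scene [(0.71, [197.6, 231.3, 14.8, 17.4])]
side [(0.5, [318.8, 224.9, 13.3, 15.4])]
```

View pics/w8.png

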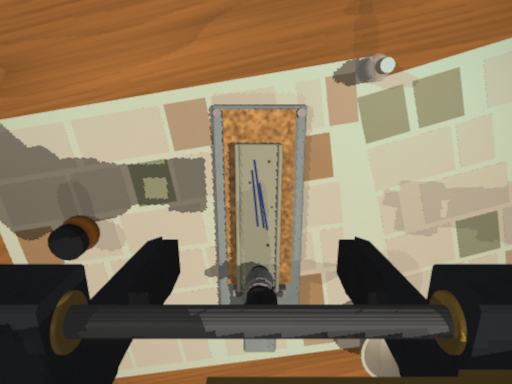

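View pics/sc8.png

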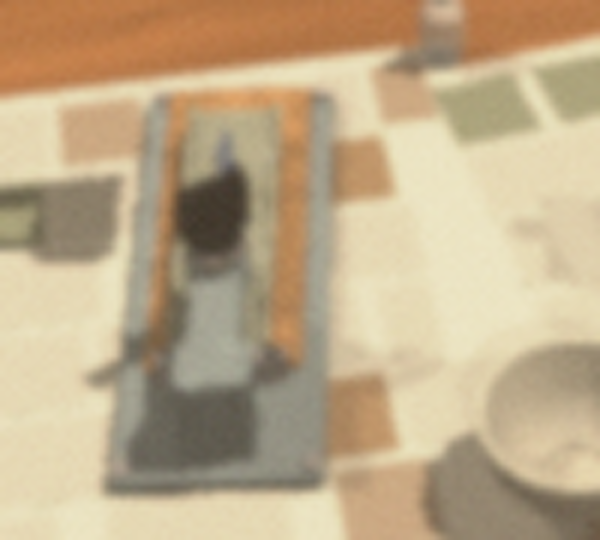

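View pics/s8.png

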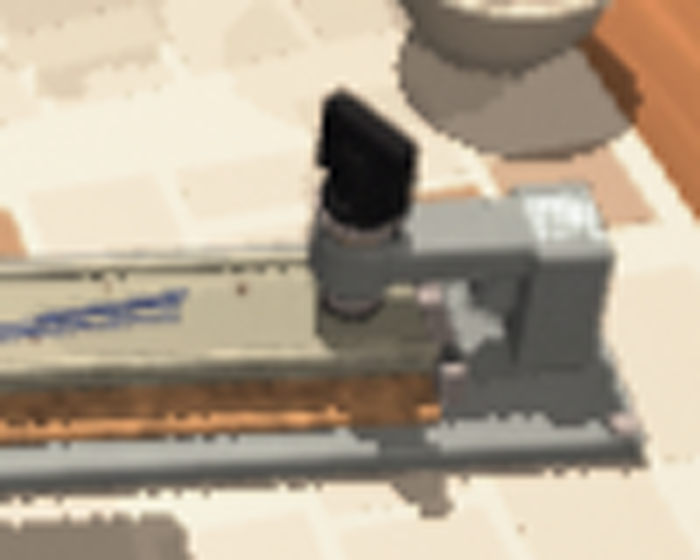

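```bash
python3 -m inch '[[0.1,[-4,0,0],0],[0.1,[-9,0,1],0],[0.1,[-14,0,3],0],[0.1,[-19,0,5],0],[0.1,[-22,0,5],0],[0.1,[-23,0,5],0],[0.1,[-23,0,5],0],[0.1,[-23,0,5],0]]';  python3 - <<'E'
from plant import r, viewer
import cv2,pickle
from h import *
W={}
W['s']=r.get_state();print(W['s']['q'])
cp=viewer.camera_params('wrist'); im=viewer.snapshot('wrist');cv2.imwrite('pics/w9.png',im[:,:,::-1]); W['wrist']=(im,cp)
for t in('wing_grip',):
    W[t]=viewer.outline_of('wrist',t); print([(o['p'],o['bbox']) for o in W[t]])
pickle.dump(W,open('W9.pkl','wb'))
E
```

```text
clock: 15.65
tool_pos: [0.707, -0.198, 0.2138]
eef_rot: [0.104, 0.995, 0.0, -0.001]
contact_force: [0.4, -0.1, -0.1]
opening: 0.899
[ 0.35564535  0.90165476 -0.33206149  1.20980203  0.2942959   1.07778876
  1.36365508]
[(0.56, [231.1, 54.0, 58.3, 46.0])]
```

View pics/w9.png

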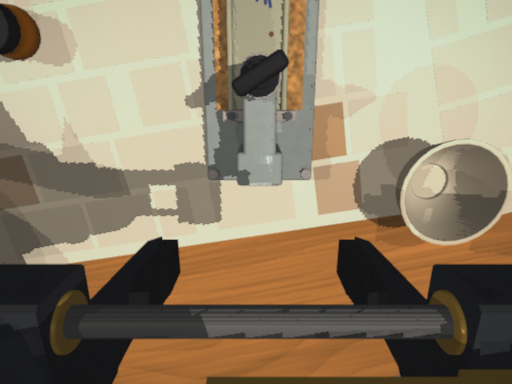

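```bash
python3 - <<'E'
import cv2,pickle
from h import *
W=pickle.load(open('W9.pkl','rb')); W8=pickle.load(open('W8.pkl','rb'))
im,cp=W['wrist']
cv2.imwrite('pics/w9c.png',cv2.resize(im[30:130,200:320,::-1],None,fx=6,fy=6,interpolation=cv2.INTER_CUBIC))
views=[]
for n,(img,c),b in(('wrist',W['wrist'],(225,40,70,60)),('side',W8['side'],(310,215,28,30)),('scene',W8['scene'],(192,225,25,27))):
    x,y,w,h=b; g=img.max(2); m=np.zeros(g.shape); m[y:y+h,x:x+w]=(g[y:y+h,x:x+w]<60); views.append((n,m,c)); print(n,m.sum())
    cv2.imwrite(f'pics/m_{n}.png',cv2.resize(np.hstack([m[y:y+h,x:x+w]*255,g[y:y+h,x:x+w]]),None,fx=6,fy=6,interpolation=cv2.INTER_NEAREST))
th=np.linspace(0,2*np.pi,24,endpoint=False)
def parts(zt):
    hub=np.array([[.015*np.cos(t),.015*np.sin(t),z] for t in th for z in(zt-.040,zt-.034)])
    return [box(-.02,.02,.012,zt-.034,zt),hub]
def cost(p,vs):
    return sum(np.abs(render(parts(p[3]),p[:3],c)-m).sum()/m.sum() for n,m,c in vs)
for vs,nm in((views,'all'),(views[:1],'wrist'),(views[:2],'w+s')):
  best=None
  for a in(.6,1.,-.3,-.8,1.6):
    p0=np.array([.619,-.1794,a,.125])
    q=minimize(cost,p0,args=(vs,),method='Nelder-Mead',options=dict(initial_simplex=p0+np.array([[0,0,0,0],[.008,0,0,0],[0,.008,0,0],[0,0,.3,0],[0,0,0,.015]]),maxiter=300,xatol=1e-4,fatol=1e-4))
    if best is None or q.fun<best.fun: best=q
  print(nm,best.x,best.fun)
E
```

```text
wrist 1677.0
side 192.0
scene 0.0
all [ 0.619  -0.1794  0.6     0.125 ] inf
wrist [ 0.61817841 -0.17836355  1.9166195   0.11125261] 0.04557625077460919
w+s [ 0.6182623  -0.17835366 -1.26711412  0.11684402] 0.382450351935646[ WARN:0@0.643] global loadsave.cpp:1063 imwrite_ Unsupported depth image for selected encoder is fallbacked to CV_8U.
<stdin>:15: RuntimeWarning: divide by zero encountered in scalar divide
  np.max(np.abs(fsim[0] - fsim[1:])) <= fatol):
```

View pics/w9c.png

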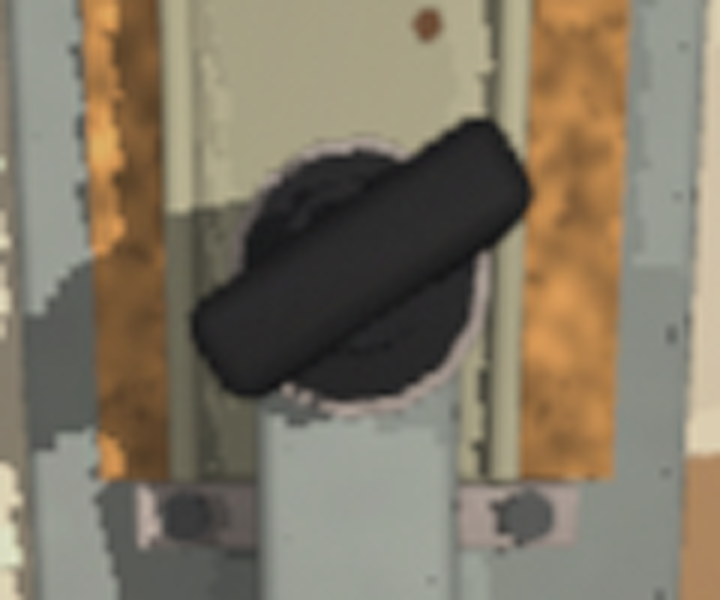

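View pics/m_side.png

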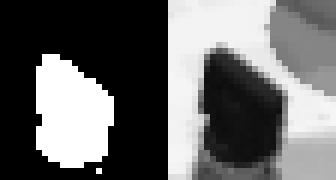

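```bash
python3 - <<'E' 2>/dev/null
import cv2,pickle
from h import *
W=pickle.load(open('W9.pkl','rb')); W8=pickle.load(open('W8.pkl','rb'))
th=np.linspace(0,2*np.pi,24,endpoint=False)
def parts(zt):
    hub=np.array([[.015*np.cos(t),.015*np.sin(t),z] for t in th for z in(zt-.040,zt-.034)])
    return [box(-.02,.02,.012,zt-.034,zt),hub]
views=[]
for n,(img,c),b in(('wrist',W['wrist'],(225,40,70,60)),('side',W8['side'],(312,217,24,27)),('scene',W8['scene'],(195,228,20,18))):
    x,y,w,h=b; g=img.max(2); v=g[y:y+h,x:x+w].astype(float); print(n,np.percentile(v,[1,5,25,50,75,95]))
    m=np.zeros(g.shape); lo=np.percentile(v,3); t={'wrist':60,'side':90,'scene':105}[n]
    m[y:y+h,x:x+w]=v<t; views.append((n,m,c,slice(0,{'wrist':384,'side':384,'scene':246}[n])))
def cost(p,vs): return sum(np.abs(render(parts(p[3]),p[:3],c)-m)[s].sum()/m[s].sum() for n,m,c,s in vs)
for vs,nm in((views,'all'),(views[:1],'wrist'),(views[:2],'w+s'),(views[1:],'s+s')):
  best=None
  for z in(.112,.125):
    p0=np.array([.619,-.1794,-1.225,z])
    q=minimize(cost,p0,args=(vs,),method='Nelder-Mead',options=dict(initial_simplex=p0+np.array([[0,0,0,0],[.004,0,0,0],[0,.004,0,0],[0,0,.1,0],[0,0,0,.01]]),maxiter=300,xatol=1e-4,fatol=1e-4))
    if best is None or q.fun<best.fun: best=q
  print(nm,best.x.round(4),round(best.fun,3))
for z in(.11,.115,.12,.125,.13): print(z,[round(cost([.6185,-.179,-1.225,z],[v]),3) for v in views])
x=best.x
side=W8['side'][0]; big=cv2.resize(side[210:260,300:350],None,fx=12,fy=12,interpolation=cv2.INTER_CUBIC)
for z,col in((.115,(255,0,0)),(.125,(0,255,0))):
  for p in parts(z):
    h=cv2.convexHull(((proj(tf(p,.6185,-.179,-1.225),W8['side'][1])+.5-[300,210])*12).astype(np.float32)); cv2.polylines(big,[np.round(h).astype(np.int32)],True,col,1)
cv2.imwrite('pics/sidewing.png',big[:,:,::-1])
E
```

```text
wrist [ 27.  32.  42. 104. 166. 181.]
side [ 14.    16.    36.   134.   235.25 243.  ]
scene [ 64.59  66.    78.75 151.   171.   183.  ]
all [ 0.6183 -0.1788 -1.2032  0.1188] 0.6
wrist [ 0.6181 -0.1783 -1.2195  0.1103] 0.046
w+s [ 0.6184 -0.1784 -1.2322  0.1171] 0.31
s+s [ 0.6171 -0.1803 -1.1468  0.1195] 0.469
0.11 [np.float64(0.068), np.float64(0.464), np.float64(0.424)]
0.115 [np.float64(0.067), np.float64(0.315), np.float64(0.337)]
0.12 [np.float64(0.094), np.float64(0.268), np.float64(0.257)]
0.125 [np.float64(0.137), np.float64(0.366), np.float64(0.322)]
0.13 [np.float64(0.187), np.float64(0.573), np.float64(0.426)]
```

View pics/sidewing.png

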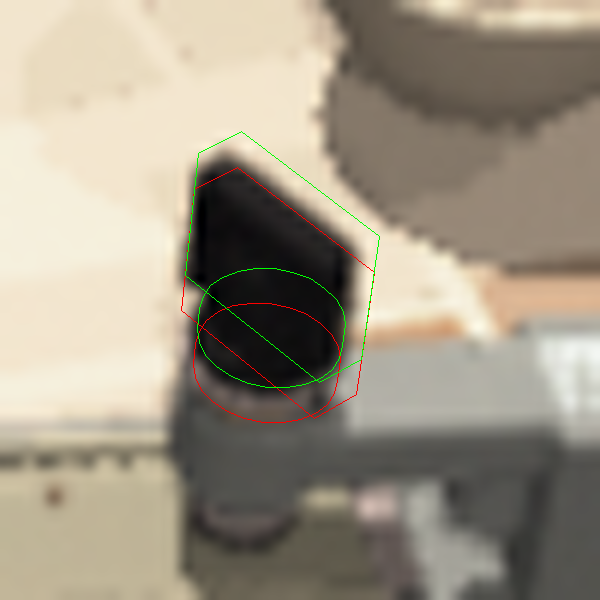

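```bash
python3 -m inch '[[0.4,[4,0,0],8],[0.4,[8,0,2],16],[0.4,[9,0,4],24],[0.4,[9,0,6.4],32],[0.4,[9,0,6.4],40],[0.4,[9,0,6.4],48],[0.4,[9,0,6.4],56],[0.4,[9,0,6.4],58.3],[0.4,[9,0,6.4],58.3],[0.4,[9,0,6.4],58.3]]' 60;  python3 - <<'E'
from plant import r, viewer
import cv2,pickle
from h import *
s=r.get_state();print(s['q'],s['tool_pos'],s['eef_rot'],s['moment'])
cp=viewer.camera_params('wrist'); im=viewer.snapshot('wrist');cv2.imwrite('pics/w10.png',im[:,:,::-1])
print(proj(np.array([[.6185,-.179,.12],list(s['tool_pos'])]),cp))
im=viewer.snapshot('side');cv2.imwrite('pics/s10.png',cv2.resize(im[180:290,250:370,::-1],None,fx=6,fy=6,interpolation=cv2.INTER_CUBIC))
E
```

```text
clock: 16.75
tool_pos: [0.6194, -0.1796, 0.1509]
eef_rot: [0.575, 0.818, 0.0, 0.0]
contact_force: [0.1, -0.4, 0.1]
opening: 0.602
[ 0.23545385  0.83625137 -0.04603837  1.59298874  0.05202819  0.71333476
  0.51131653] [ 0.61936798 -0.17955832  0.15085862] [5.74797648e-01 8.18295575e-01 9.99864149e-05 7.38929216e-05] [-0.06907197  0.08689112  0.00199729]
[[256.34218659 239.60792875]
 [257.49495034 269.81877446]]
```

View pics/w10.png

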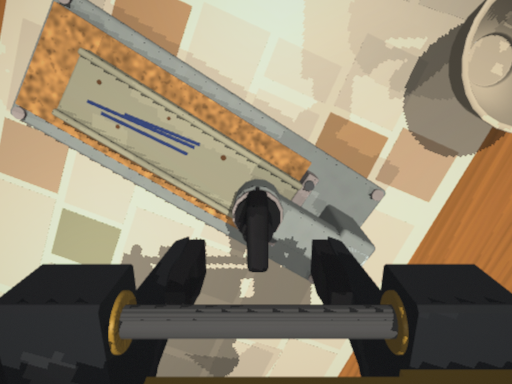

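View pics/s10.png

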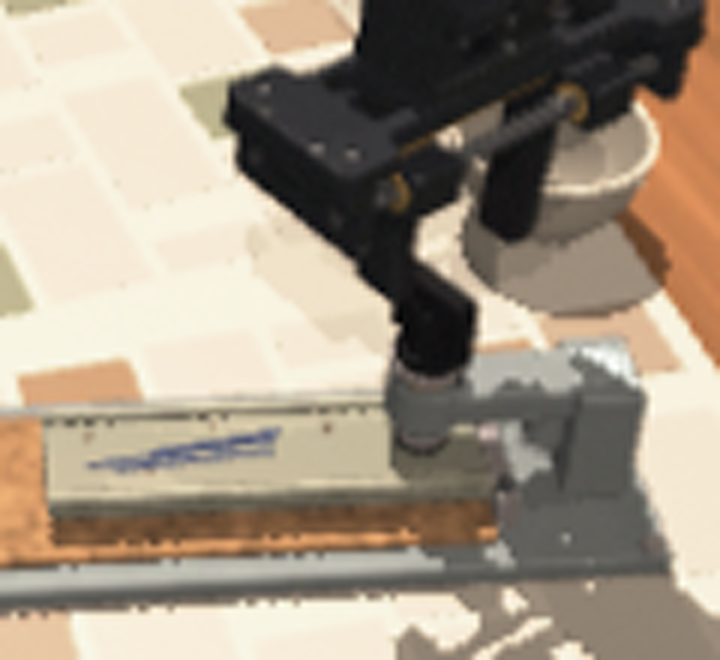

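```bash
python3 -m inch '[[0.4,[0,0,1.5],0],[0.4,[0,0,3],0],[0.4,[0,0,4.2],0],[0.4,[0,0,4.4],0],[0.4,[0,0,4.4],0]]';  python3 - <<'E'
from plant import r, viewer
import cv2
s=r.get_state();print(s['tool_pos'],s['moment'],s['contact_force'])
im=viewer.snapshot('wrist');cv2.imwrite('pics/w11.png',im[:,:,::-1])
im=viewer.snapshot('side');cv2.imwrite('pics/s11.png',cv2.resize(im[180:290,250:370,::-1],None,fx=6,fy=6,interpolation=cv2.INTER_CUBIC))
E
```

```text
clock: 17.35
tool_pos: [0.619, -0.1794, 0.1054]
eef_rot: [0.576, 0.818, -0.0, -0.001]
contact_force: [-0.5, -0.2, 0.0]
opening: 0.599
[ 0.61901947 -0.17939216  0.10535125] [-0.02768379  0.02442953 -0.00042538] [-0.46698248 -0.18021307  0.04036655]
```

View pics/w11.png

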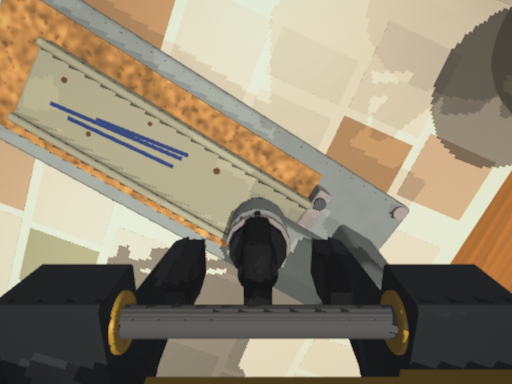

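View pics/s11.png

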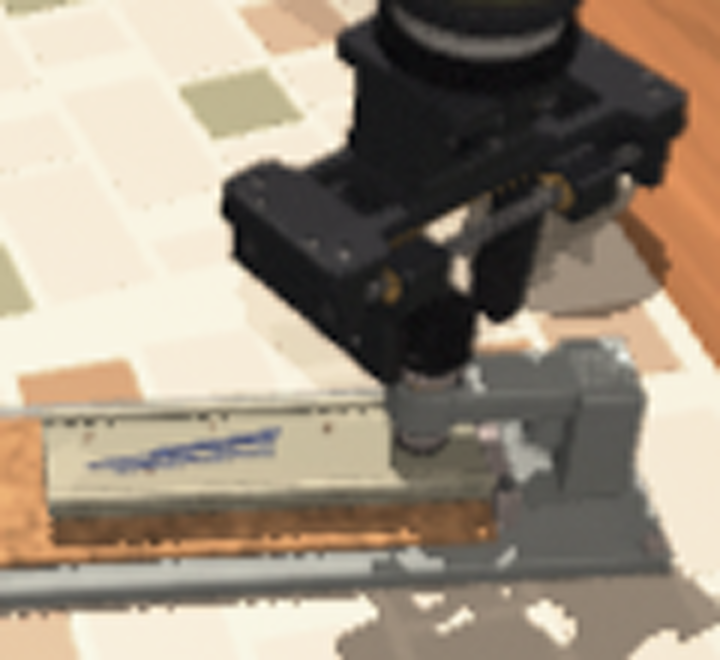

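```bash
python3 -m inch '[[1,[0,0,0],0],[1,[0,0,0],0],[1,[0,0,0],0],[1,[0,0,0],0],[1,[0,0,0],0],[1,[0,0,0],0],[1,[0,0,0],0]]' 60;  python3 - <<'E'
from plant import r, viewer
import cv2
s=r.get_state();print(s['tool_pos'],s['eef_rot'],s['moment'],s['contact_force'])
im=viewer.snapshot('wrist');cv2.imwrite('pics/w12.png',cv2.resize(im[190:290,200:316,::-1],None,fx=6,fy=6,interpolation=cv2.INTER_CUBIC))
E
```

```text
clock: 18.15
tool_pos: [0.6193, -0.1797, 0.1066]
eef_rot: [0.576, 0.818, -0.0, -0.0]
contact_force: [-1.6, -0.6, 2.4]
opening: 0.127
[ 0.61925428 -0.17968046  0.1065851 ] [ 5.75581004e-01  8.17744706e-01 -2.47726514e-04 -2.06568126e-04] [-0.14690845  0.31308348  0.09272326] [-1.59800875 -0.58175643  2.39354519]
```

View pics/w12.png

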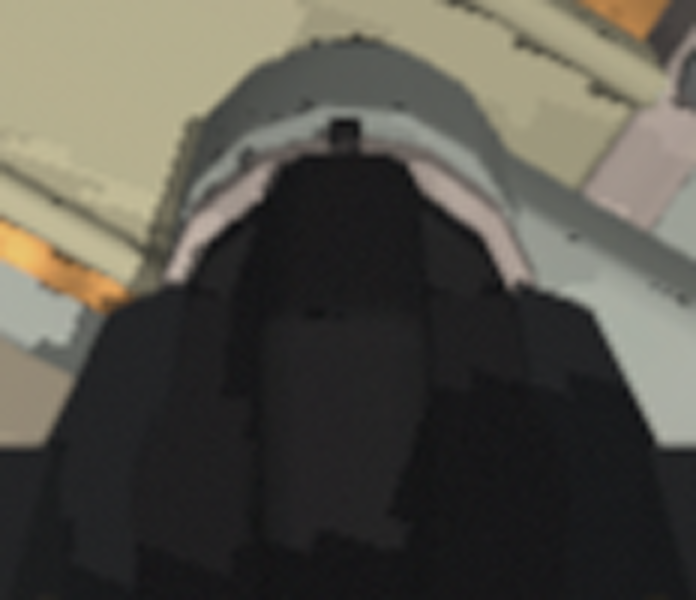

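```bash
python3 -m inch '[[1,[0,0,0.02],4],[1,[0,0,0.04],10],[1,[0,0,0.07],16],[1,[0,0,0.1],22],[1,[0,0,0.13],28],[1,[0,0,0.15],34],[1,[0,0,0.18],40],[1,[0,0,0.18],40]]' 60;  cat > st.py <<'E'
from plant import r, viewer
import cv2,sys
import numpy as np
s=r.get_state();q=s['eef_rot'];print('yaw',np.degrees(2*np.arctan2(q[0],q[1])).round(2),'q7',s['q'][6].round(3),'pos',s['tool_pos'].round(4),'M',s['moment'].round(3),'F',s['contact_force'].round(1),s['clock'])
if len(sys.argv)>1:
    im=viewer.snapshot('wrist');cv2.imwrite(f'pics/{sys.argv[1]}.png',cv2.resize(im[190:290,200:316,::-1],None,fx=5,fy=5,interpolation=cv2.INTER_CUBIC))
E
python3 st.py w13
```

```text
clock: 19.0
tool_pos: [0.6184, -0.1797, 0.1047]
eef_rot: [0.821, 0.571, -0.001, -0.001]
contact_force: [-3.2, 0.3, 4.4]
opening: 0.131
yaw 110.33 q7 0.022 pos [ 0.6184 -0.1797  0.1047] M [-0.067  0.973 -0.03 ] F [-3.2  0.3  4.4] 19.0
```

View pics/w13.png

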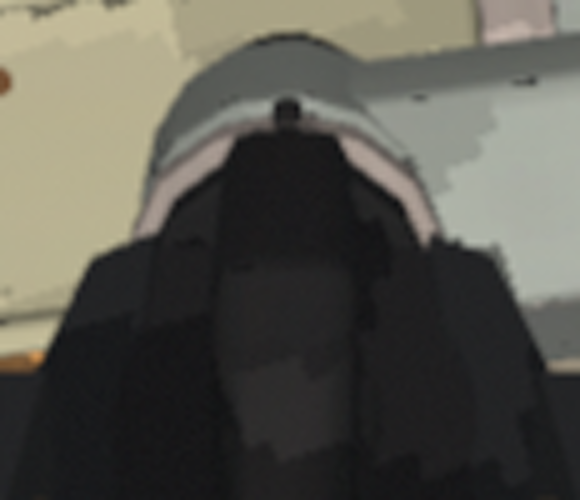

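```bash
python3 -m inch '[[1,[0,0,0.03],5],[1,[0,0,0.05],10],[1,[0,0,0.08],15],[1,[0,0,0.1],20]]';  python3 st.py;  python3 -m inch '[[1,[0,0,0.03],5],[1,[0,0,0.05],10]]';  python3 st.py w14; python3 -m inch '[[1,[0,0,0.03],5],[1,[0,0,0.05],10]]';  python3 st.py w15;
```

```text
clock: 19.45
tool_pos: [0.6181, -0.1795, 0.1038]
eef_rot: [0.908, 0.42, -0.001, -0.001]
contact_force: [-5.3, -0.2, 6.2]
opening: 0.13
yaw 130.35 q7 -0.219 pos [ 0.6181 -0.1795  0.1038] M [-0.032  1.364  0.142] F [-5.3 -0.2  6.2] 19.45
clock: 19.65
tool_pos: [0.6179, -0.1794, 0.1033]
eef_rot: [0.941, 0.339, -0.001, -0.001]
contact_force: [-6.9, 0.2, 6.7]
opening: 0.127
yaw 140.35 q7 -0.341 pos [ 0.6179 -0.1794  0.1033] M [0.076 1.421 0.118] F [-6.9  0.2  6.7] 19.65
clock: 19.9
tool_pos: [0.6178, -0.1792, 0.103]
eef_rot: [0.967, 0.256, -0.002, -0.001]
contact_force: [-6.2, 2.1, 10.1]
opening: 0.131
yaw 150.34 q7 -0.463 pos [ 0.6178 -0.1792  0.103 ] M [0.23  1.697 0.225] F [-6.2  2.1 10.1] 19.9
```

View pics/w15.png

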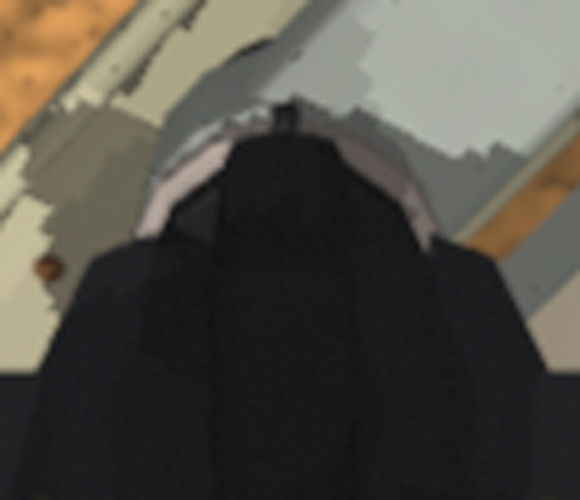

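```bash
python3 -m inch '[[1,[-0.1,-0.1,-0.03],3],[1,[-0.15,-0.15,-0.03],6]]';  python3 st.py w16;  python3 -m inch '[[1,[0,0,0.01],3],[1,[0,0,0.03],6]]';  python3 st.py w17
```

```text
clock: 20.15
tool_pos: [0.6173, -0.1789, 0.1031]
eef_rot: [0.979, 0.206, -0.0, -0.0]
contact_force: [-2.1, 0.1, 3.8]
opening: 0.133
yaw 156.23 q7 -0.535 pos [ 0.6173 -0.1789  0.1031] M [-0.132  0.614  0.235] F [-2.1  0.1  3.8] 20.15
clock: 20.4
tool_pos: [0.6173, -0.1789, 0.103]
eef_rot: [0.988, 0.155, -0.0, -0.0]
contact_force: [-4.5, 0.6, 7.2]
opening: 0.132
yaw 162.19 q7 -0.608 pos [ 0.6173 -0.1789  0.103 ] M [0.049 1.026 0.296] F [-4.5  0.6  7.2] 20.4
```

View pics/w17.png

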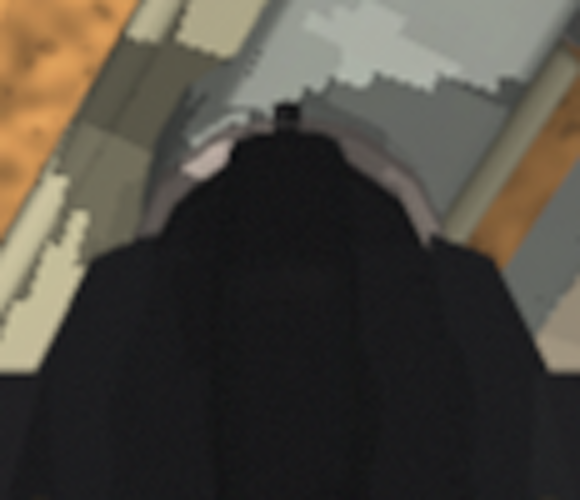

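```bash
python3 -m inch '[[1,[0,0,0],2],[1,[0,0,0.01],4]]';  python3 st.py w18
```

```text
clock: 20.65
tool_pos: [0.6173, -0.1788, 0.1029]
eef_rot: [0.993, 0.121, -0.0, -0.0]
contact_force: [-4.5, 1.1, 7.5]
opening: 0.13
yaw 166.14 q7 -0.658 pos [ 0.6173 -0.1788  0.1029] M [0.127 1.041 0.335] F [-4.5  1.1  7.5] 20.65
```

View pics/w18.png

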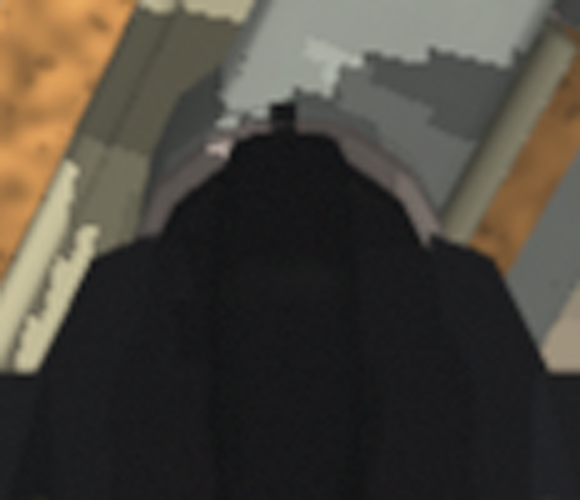

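```bash
python3 -m inch '[[1,[0,0,0],2],[1,[0,0,0],4]]';  python3 st.py w19
```

```text
clock: 20.9
tool_pos: [0.6172, -0.1787, 0.1029]
eef_rot: [0.996, 0.086, -0.0, -0.0]
contact_force: [-4.1, 1.4, 7.0]
opening: 0.13
yaw 170.14 q7 -0.708 pos [ 0.6172 -0.1787  0.1029] M [0.121 0.991 0.298] F [-4.1  1.4  7. ] 20.9
```

View pics/w19.png

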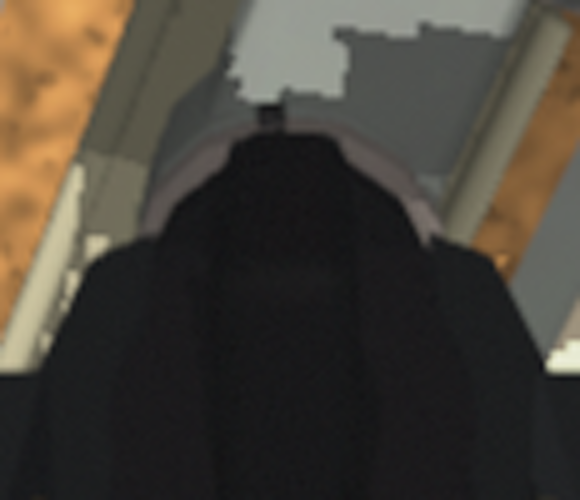

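```bash
python3 -m inch '[[1,[0,0,0],2],[1,[0,0,0],4],[1,[0,0,0],5]]';  python3 st.py w20
```

```text
clock: 21.25
tool_pos: [0.6172, -0.1786, 0.103]
eef_rot: [0.999, 0.043, -0.0, -0.0]
contact_force: [-4.0, 0.5, 7.4]
opening: 0.132
yaw 175.11 q7 -0.771 pos [ 0.6172 -0.1786  0.103 ] M [0.171 1.046 0.275] F [-4.   0.5  7.4] 21.25
```

View pics/w20.png

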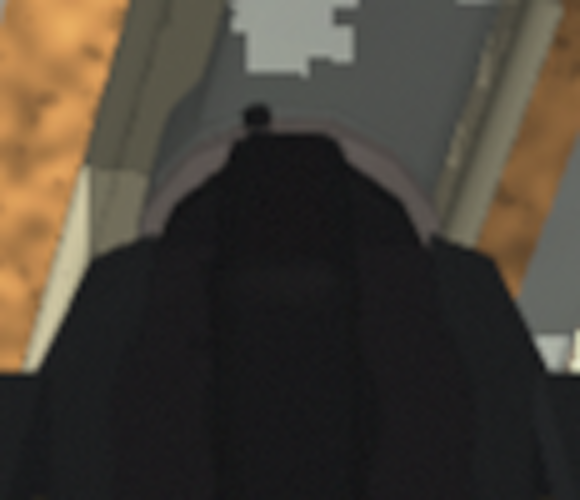

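```bash
python3 -m inch '[[1,[-0.1,0,-0.05],0],[1,[-0.1,0,-0.05],0],[0.4,[-0.1,0,-0.05],0],[0.4,[-0.1,0,-0.05],0],[0.4,[-0.1,0,-0.05],0],[0.4,[-0.1,0,-0.05],0],[0.4,[-0.1,0,-0.05],0]]';  python3 st.py w21; python3 -m inch '[[0.4,[0,0,-1],0],[0.4,[0,0,-3],0],[0.4,[0,0,-6],0],[0.4,[0,0,-10],0],[0.4,[-4,0,-12],0],[0.4,[-8,0,-12],0],[0.4,[-9,0,-12],0],[0.4,[-9,0,-12],0],[0.4,[-9,0,-12],0]]'; python3 - <<'E'
from plant import r, viewer
import cv2,pickle
from h import *
W={}
cp=viewer.camera_params('wrist'); im=viewer.snapshot('wrist');cv2.imwrite('pics/w22.png',im[:,:,::-1]); W['wrist']=(im,cp)
for n in('scene','side'):
    im=viewer.snapshot(n); cv2.imwrite(f'pics/{n}22.png',im[:,:,::-1]); W[n]=(im,viewer.camera_params(n))
    for t in('bowl','dropper','jar','spatula'): 
        o=viewer.outline_of(n,t); print(n,t,[(round(d['p'],2),list(d['bbox'])) for d in o[:1]])
pickle.dump(W,open('W22.pkl','wb'))
im=W['side'][0]; cv2.imwrite('pics/s22.png',cv2.resize(im[200:290,230:370,::-1],None,fx=5,fy=5,interpolation=cv2.INTER_CUBIC))
E
```

```text
clock: 22.0
tool_pos: [0.6166, -0.1791, 0.103]
eef_rot: [0.999, 0.041, 0.0, 0.0]
contact_force: [0.8, 0.1, 0.1]
opening: 0.562
yaw 175.29 q7 -0.772 pos [ 0.6166 -0.1791  0.103 ] M [-0.066  0.163 -0.001] F [0.8 0.1 0.1] 22.0
clock: 22.95
tool_pos: [0.5284, -0.1861, 0.2234]
eef_rot: [0.999, 0.042, 0.001, -0.0]
contact_force: [0.7, -1.0, -0.3]
opening: 0.601
scene bowl [(0.94, [248.2, 259.8, 39.5, 33.1])]
scene dropper [(0.46, [196.4, 261.9, 19.4, 4.2])]
scene jar [(0.75, [122.1, 242.5, 23.4, 16.4])]
scene spatula [(0.69, [325.0, 194.9, 37.3, 29.1])]
side bowl [(0.65, [324.4, 191.1, 34.2, 31.4])]
side dropper [(0.47, [221.6, 215.6, 12.7, 21.5])]
side jar [(0.97, [311.8, 323.7, 19.1, 30.8])]
side spatula [(0.54, [200.3, 156.5, 43.8, 14.9])]
```

View pics/w21.png

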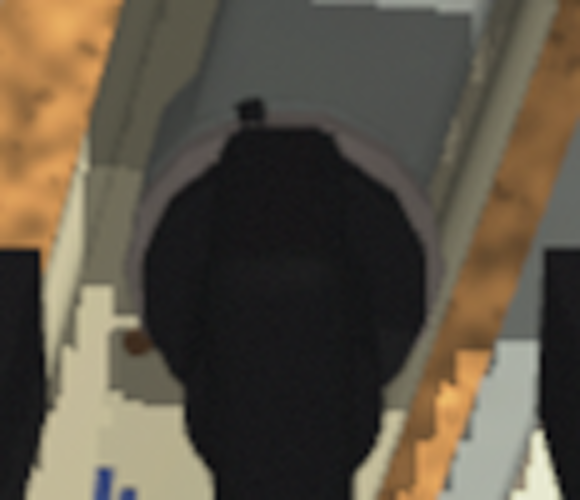

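View pics/w22.png

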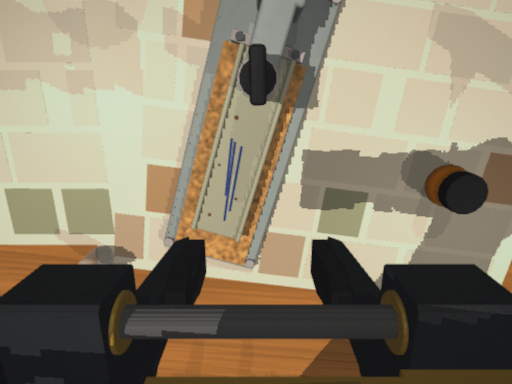

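View pics/s22.png

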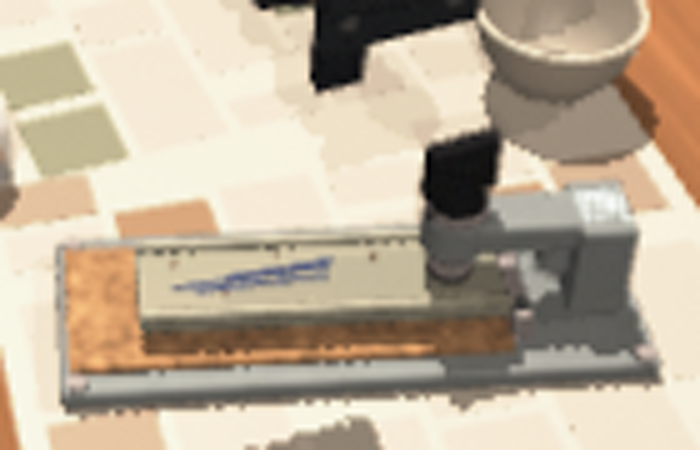

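```bash
python3 - <<'E'
from h import *
import pickle
W=pickle.load(open('W22.pkl','rb')); im,cp=W['wrist']
big=cv2.resize(im[20:280,150:350],None,fx=3,fy=3,interpolation=cv2.INTER_CUBIC)
b=box(-.163,.027,.054,.023,.036)
for B,col in((b,(255,0,0)),(PRESS[0],(0,255,0))):
    h=cv2.convexHull(((proj(tf(B,.619,-.1794,-.2098),cp)+.5-[150,20])*3).astype(np.float32)); cv2.polylines(big,[np.round(h).astype(np.int32)],True,col,1)
cv2.imwrite('pics/w22f.png',cv2.resize(big,None,fx=.75,fy=.75,interpolation=cv2.INTER_AREA)[:,:,::-1])
E
```

```text
(no output)
```

View pics/w22f.png

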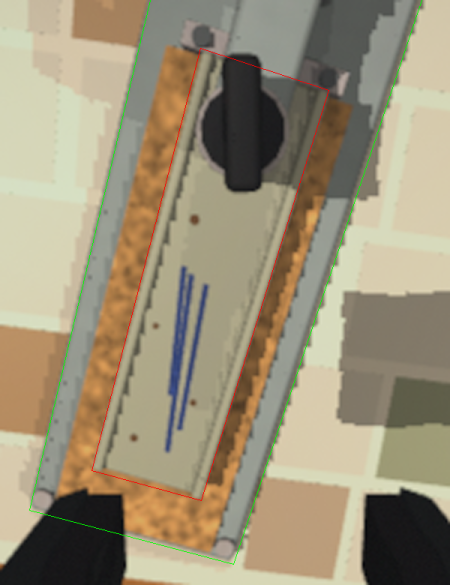

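```bash
python3 - <<'E'
from plant import r
print(r.finish_job()); s=r.get_state(); print(s['clock'],s['contact_force'])
E
```

```text
the job is handed in; nothing more can be done
None
the job is handed in; nothing more can be done
```

The plate is clamped in the press, home against the stop and square, and I handed the job in at about 23 s of the 72 s allowed. No verdict was reported.

- **Plate:** I gripped the grey plate about 15 mm behind its centre and carried it level to the cork bed. I slid it in mended end first until it stopped at the steel stop; the measured force never passed about 10 N. In the last wrist picture its outline matches the predicted home position to about 1–2 mm.
- **Wing screw:** I turned it about 105° clockwise. The torque levelled at about 0.30 N m and the screw stopped going down. The black pip on the collar then moved away from its mark by about 10.5°, roughly 0.18 rad of slip (allowed 0.055 to 0.5), so I stopped and let go.
- **Last checks:** After release, the force and torque on the hand read near zero, and the hand was lifted clear. The bowl, jar and spatula were detected where they started. The dropper was detected in its place from the side camera only. The scene camera's one hit for it was a weak false detection on the press.
- **Not measured:** The clamping force itself. I inferred it from the clutch slipping at its steady torque.

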